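# Check a bur box under the height gauge

### The arm

A 6-joint arm with a two-finger parallel gripper is mounted at the origin on a cart in front of the work surface, level with it; the furniture and walls round the work are solid. World frame = base frame: x ahead of the robot, y to its left, z up, the work surface at z = 0. Lengths are in m, angles in rad, forces in N, time in s.
With the tool pointing down it reaches from about 0.3 to 0.775 m from the base axis. Payload 14.6 kg.
Tool frame: the origin (TCP) lies at the centre of the arm's flange, where the gripper is bolted on; the fingertips stand 199 mm ahead of it and the grasp point (between the pads) lies ctrl.tcp_to_grasp ahead of it (ctrl.tcp_to_grasp is the distance from the TCP to the grasp point, in m); z points along the fingers, y is the line along which they close (so a half turn about z gives the same grasp; the last joint's range is limited). The gripper opens to 94 mm and grips with 3 to 60 N. Pads are 16 mm wide; open, the fingers measure 119 mm over their backs; the gripper's body (75 mm by 177 mm) begins 78 mm behind the grasp point.
Start: joints at [1.075, 0.3, 1.521, -0, 1.321, -0.067], TCP at [0.229, 0.5, 0.405] pointing down, gripper open.
Joint ranges: [-3.03, 3.03], [-0.79, 2.21], [0.23, 2.52], [-1.04, 4.18], [0, 3.07], [-2.55, 2.55]. Speed limits (rad/s): [2.22, 2.22, 2.57, 3.14, 3.14, 3.14].

### API

Orientations are given as [roll, pitch, yaw] about the fixed x, y, z axes, in that order (R = Rz(yaw) Ry(pitch) Rx(roll)).
In Python, from station import ctrl gives the robot as it stands. The module is installed in compiled form; this text tells all that it offers.
- The arm moves only by the shell command python3 -m jog 'ROWS' [OPENING] [FORCE]. ROWS is JSON, a list of rows, each a list of 6 numbers: the shift along the tool's x, y, z in cm, then the turn, a rotation vector about the tool's x, y, z in rad. In form: [[tx, ty, tz, ax, ay, az], ...]. A call has 1 to 8 rows; each row is the pose to reach, as a shift and turn from the pose commanded when the call began, along the tool's axes at that moment; what a row does not reach only later rows make up. A row lasts 1/10 s, in which the tool goes at most 50 mm and 8.59 degrees, less where a joint would pass 70% of its speed; a pose out of reach is approached as far as the arm can. A call with a gripper value outside its range is refused whole. OPENING is the opening in per cent of the stroke, from 0 (shut) to 100 (fully open), set as the call begins (- or left out, the last holds). The fingers move at their own pace and stop on an object; FORCE is the grip in N (left out, the last holds). Time passes only in rows, so rows that repeat a pose let the fingers close. It gives the time, the measured TCP pose, the force, the opening and the grip force at its end, in the units of the state.
- ctrl.get_obs(): the state, without advancing time (a new reading comes with each control period).
- ctrl.camera(name): name is "scene" or "top" or "wrist"; returns a dict with "img" (400x640x3 uint8, blue, green, red), "intrinsics" (3x3 intrinsics, pixels), "R" (3x3) and "t" (3): a world point X has camera coordinates R X + t. Camera axes: x right, y down, z forward; pixel columns grow to the right and rows downward; lengths in m; the calibration is good to about 2 mm. A picture is of the moment at which its call begins. There is no depth.
- ctrl.hand_in(): hands the job in; it is judged then, once.
The state is a dict: "time_s": time; "qpos": joint angles; "joint_vel": joint speeds; "tau": joint torques, N m; "ee_pos": TCP position; "eef_rot": TCP orientation; "force": force on the tool from outside, world axes, zero at the start; "moment": the same for the moment, N m; "grip_width": finger opening in m; "grip_force": force on a finger pad.
Only numpy, scipy, OpenCV 4.12 (cv2) and the standard library are available. Lean on these libraries where they do the work, as an engineer would, in place of code of your own. Each camera call takes 0.05 s, during which the arm holds its last target. There are 200 camera calls.

### The job

Check that the closed blue bur box clears the low height gauge: with the fingertips, push it flat along the worktop into the gauge's open mouth and under the top plate until it sits square against the stop at the back, and leave it there. Only push it, gently: do not take it between the fingers, lift it or tip it. Leave the dish, tape roll, plaster model, vial and marker around it where they are.

Things in the scene. Friction and masses are not known exactly. Their poses are not given: they have to be found in the camera images.
- bur_box: The part to push: shut blue bur box with clear lid (lid fixed), loose, about 0.11 kg. Solid from -31 to +30 mm along its x, 80 mm along y, 30 mm high, upright sides. Origin: centre of underside; z up. Its +x face (an 80 mm side) goes in first. Starts 130 to 155 mm before the gauge's origin, up to 45 mm off its centre line, turned up to 0.4 rad from its axes.
- height_gauge: Low metal bridge, fixed, no floor. Origin: on the worktop under the middle of the top plate; +x is the way in, away from the robot; z up. Top plate x -25 to +25 mm, 112 mm across, underside 35 mm up, top 42 (screw heads 44). It stays fixed. When the box is home its origin is at x = -5 and 11 mm of it still stands out in front, so fingers need not go underneath.
- gauge_mouth (a point): Middle of the gauge's mouth on the worktop, at x = -25 mm, y = 0 of the gauge. The passage is 92 mm wide (cheek inner faces at y = +46 and -46, from here to the stop). In front of it two lips 26 mm high flare outwards, to about x = -51, y = +62 and -62.
- gauge_stop (a point): Middle of the foot of the stop's face, at x = +25 mm, y = 0 of the gauge: a rigid bar 16 mm high across the back of the passage.
- dappen_dish: Bystander: small glass dish, 37 mm across, 26 mm high, about 130 mm to the +y side of the gauge. Origin: centre of its underside.
- tape_roll: Bystander: roll of tape lying flat, 69 mm across, 20 mm high, about 130 mm to the -y side of the gauge. Origin: centre of its underside.
- plaster_model: Bystander: plaster dental arch, 48x60x29 mm, behind the gauge on its -y side. Origin: centre of its underside.
- vial: Bystander: clear test vial lying flat, 48x10x10 mm, behind the gauge. Origin: centre of its underside.
- marker: Bystander: red-capped marker pen lying flat, 138x12x13 mm, to the right of the work. Origin: centre of its underside.
There are look-alikes about, which are no part of the job. What is shaped like the bur_box but green is not meant.

How it is judged:
On the way:
1. the leading side of the box is under the top plate, in the passage (x of bur_box in the frame of height_gauge above -0.045 m and y of bur_box in the frame of height_gauge between -0.009 and 0.009 m and height (world z) of bur_box below 0.005 m), for 0.05 s.
At the end, for the whole second after the job is handed in: The box lies flat and still under the gauge, its back within 4 mm of the stop, square to within 0.08 rad and within 8 mm of the centre line (x of bur_box in the frame of height_gauge between -0.009 and 0 m and y of bur_box in the frame of height_gauge between -0.008 and 0.008 m and angle between the y axis of bur_box and the y axis of height_gauge, either way round below 0.08 rad and angle between bur_box's own z axis and vertical below 0.05 rad and height (world z) of bur_box below 0.003 m and linear speed of bur_box below 0.01 m/s); the robot touches nothing.
It fails at once if the box is lifted off the worktop by more than 8 mm (height (world z) of bur_box above 0.008 m).
It fails at once if the box is tipped by more than 0.15 rad (angle between bur_box's own z axis and vertical above 0.15 rad).
It fails at once if the box is pushed or squeezed with more than 40 N (contact force between the fingers and bur_box above 40 N).
It fails at once if the open fingers reach down astride the box, as for a pinch (x of the grasp point in the frame of bur_box between -0.029 and 0.029 m and y of the grasp point in the frame of bur_box between -0.037 and 0.037 m and z of the grasp point in the frame of bur_box below 0.043 m).
It fails at once if the dish, tape roll, plaster model, vial or marker is moved by more than 15 mm (distance of any of dappen_dish, tape_roll, plaster_model, vial, marker from where it was at the start of the episode above 0.015 m).
It also fails if it takes over 64 s, if anything falls off the work surface, if the arm or the gripper's body presses on something with over 40 N, if the wrist force passes 120 N, or if a joint passes its speed limit or range.

## Working session

There is one attempt and no reset: what is moved stays moved. The work goes in short steps, Python scripts to look and compute and a shell command to move; the robot and the scene stay as the last step left them, time stands still between calls to the robot, and variables do not carry over. Pictures are saved under pics/ and viewed, at most 10 in all, crops included, and the job is handed in when it is done.

```bash
mkdir -p pics; python3 - <<'E'
from station import ctrl
import cv2
o=ctrl.get_obs();print({k:o[k] for k in("time_s","ee_pos","eef_rot","force","grip_width")},ctrl.tcp_to_grasp)
for n in("top","scene"):
    c=ctrl.camera(n);cv2.imwrite(f"pics/{n}0.png",c["img"]);print(n,c["intrinsics"],c["R"],c["t"])
E
```

```text
{'time_s': 0.0, 'ee_pos': array([0.22866779, 0.50017736, 0.40405826]), 'eef_rot': array([-3.14038496e+00, -1.07669840e-04,  2.71279804e+00]), 'force': array([-1.29102666,  0.26140543,  0.40351146]), 'grip_width': 0.09387948243568697} 0.1804
top [[418.83224991   0.         324.26137445]
 [  0.         418.83224991 198.5048292 ]
 [  0.           0.           1.        ]] [[ 0.02580366 -0.99961438 -0.01025957]
 [-0.98582613 -0.02374315 -0.1660816 ]
 [ 0.16577396  0.01439966 -0.98605864]] [0.00850622 0.62230234 0.95263123]
scene [[501.72108039   0.         321.51870516]
 [  0.         501.72108039 189.81675484]
 [  0.           0.           1.        ]] [[ 0.51605204 -0.85655452  0.00215419]
 [-0.45569534 -0.27667246 -0.84604616]
 [ 0.72528067  0.43562219 -0.53310529]] [-0.31990274  0.30732491  1.0428432 ]
```

View pics/top0.png

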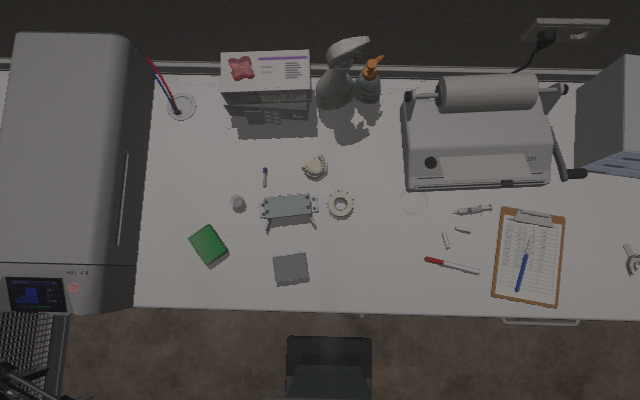

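View pics/scene0.png

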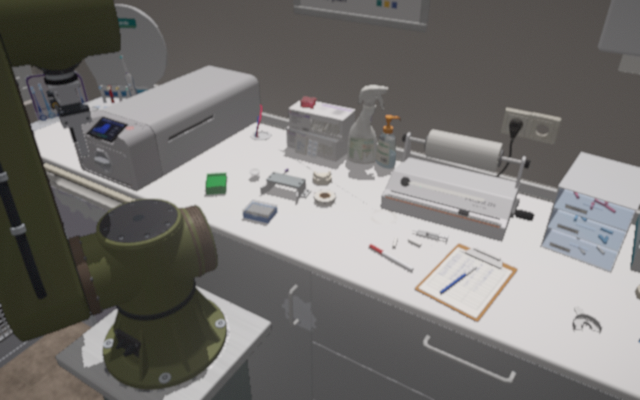

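Top view: gauge at about (289,207), dish (238,203), tape (340,204), plaster (315,166), vial (265,177), marker (452,265). There are two box candidates: green at (208,244), and grey-blue with a clear lid at (291,268). The second fits, because it stands in front of the gauge mouth and its sides look blue in the scene view. I'll confirm it in an enlarged crop and measure.

```bash
cat > h.py <<'E'
import numpy as np,cv2
from station import ctrl
def ray(c,uv,z):
    R,t,K=c["R"],c["t"],c["intrinsics"]
    d=R.T@np.linalg.inv(K)@np.array([uv[0],uv[1],1.]);o=-R.T@t
    return (o+d*(z-o[2])/d[2])[:2]
def proj(c,X):
    p=c["intrinsics"]@(c["R"]@np.array(X)+c["t"]);return p[:2]/p[2]
E
python3 - <<'E'
from h import *
c=ctrl.camera("top");im=c["img"]
cv2.imwrite("pics/crop1.png",cv2.resize(im[180:300,225:365],None,fx=5,fy=5,interpolation=cv2.INTER_CUBIC)[:600,:700])
for n,uv,z in(("gauge",(289,207),.042),("box",(291,268),.03),("dish",(238,203),0.02),("tape",(340,204),.02)):print(n,ray(c,uv,z))
hsv=cv2.cvtColor(im,cv2.COLOR_BGR2HSV);print(hsv[268,291],hsv[268,330],hsv[281,291],hsv[207,289])
E
```

```text
gauge [0.6007232  0.10884918]
box [0.45549153 0.09940383]
dish [0.61085528 0.23785569]
tape [ 0.61446603 -0.01472526]
[ 0  3 87] [ 17  13 134] [10 10 79] [ 80   7 110]
```

View pics/crop1.png

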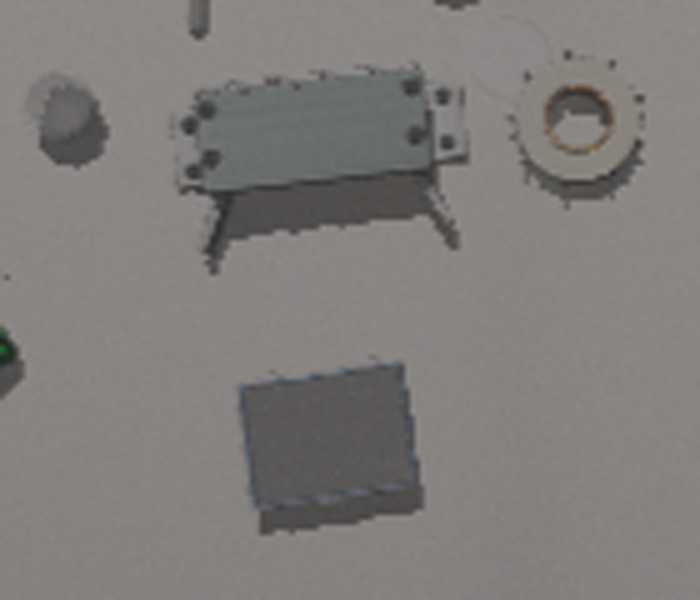

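The crop shows a blue-rimmed grey box (clear lid) at crop (330,435), which matches the bur box; the green one at the left edge is the look-alike. The gauge plate's corners are visible, so I'll measure both now.

```bash
python3 - <<'E'
from h import *
c=ctrl.camera("top");g=c["img"]
gray=cv2.cvtColor(g,cv2.COLOR_BGR2GRAY)
P=lambda L,z:np.array([ray(c,((x+.5)/5-.5+225,(y+.5)/5-.5+180),z) for x,y in L])
B=P([(241,387),(402,363),(417,483),(258,508)],.03)
G=P([(197,92),(422,70),(432,172),(202,190)],.042)
S=P([(207,108),(412,87),(417,135),(210,158)],.044)
L=P([(212,268),(455,245)],.013)
for n,Q in(("box",B),("plate",G),("screws",S)):
    e=[np.linalg.norm(Q[i]-Q[(i+1)%4]) for i in range(4)]
    y=(Q[0]-Q[1])+(Q[3]-Q[2]);x=(Q[0]-Q[3])+(Q[1]-Q[2])
    print(n,Q.mean(0),np.round(e,4),"yaw from y",np.arctan2(-y[0],y[1]),"from x",np.arctan2(x[1],x[0]))
print("lips",L,L.mean(0))
E
```

```text
box [0.45877857 0.10072472] [0.078  0.0572 0.0764 0.0577] yaw from y 0.1758964173827436 from x 0.17279792722513143
plate [0.60365114 0.11319899] [0.1097 0.0502 0.1111 0.048 ] yaw from y 0.11304002343331976 from x 0.11430767303567554
screws [0.60765351 0.11400199] [0.0997 0.0236 0.1003 0.0245] yaw from y 0.13192921822324605 from x 0.12124861951655018
lips [[0.53845583 0.16334322]
 [0.55277344 0.04399665]] [0.54561463 0.10366994]
```

```bash
python3 -m jog '[[-2,-2,0,0,0,-0.05],[-5,-4.6,0,0,0,-0.12],[-8,-7.3,0,0,0,-0.2],[-11,-10.1,0,0,0,-0.28],[-14,-12.9,0,0,0,-0.36],[-17,-15.6,0,0,0,-0.44],[-20,-18.4,0,0,0,-0.5],[-22,-20.2,0,0,0,-0.544]]' 43
```

```text
time_s: 1.0
ee_pos: [0.3452, 0.223, 0.4047]
eef_rot: [-3.141, 0.0, -3.025]
force: [-0.5, 0.5, -0.1]
grip_width: 0.0406
grip_force: 0.0
```

```bash
python3 -m jog '[[-0.7,-2.4,1,0,0,0],[-1.6,-5.5,3,0,0,0],[-2.4,-8.5,5,0,0,0],[-3.2,-11.2,7.5,0,0,0],[-4,-13.8,10,0,0,0],[-4,-13.8,12,0,0,0],[-4,-13.8,12,0,0,0]]' 43
python3 - <<'E'
from h import *
c=ctrl.camera("wrist");cv2.imwrite("pics/w1.png",c["img"]);o=ctrl.get_obs();print(o["ee_pos"],o["eef_rot"],o["grip_width"])
E
```

```text
time_s: 1.7
ee_pos: [0.4, 0.0919, 0.2827]
eef_rot: [-3.142, -0.004, -3.028]
force: [-0.5, 0.3, -0.0]
grip_width: 0.0407
grip_force: 0.0
[0.40029801 0.09241334 0.28422395] [-3.14158944e+00 -2.16562084e-03 -3.02693816e+00] 0.040304442749823415
```

View pics/w1.png

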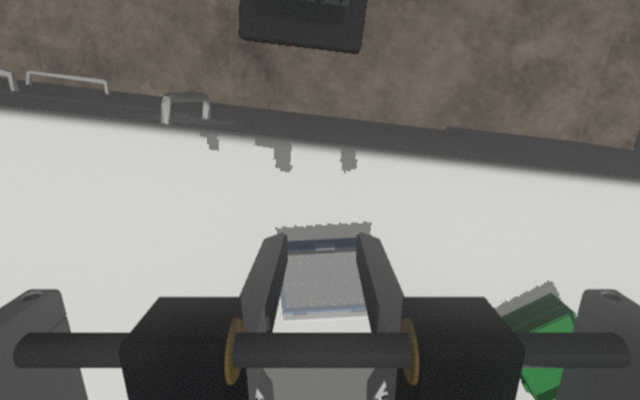

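Wrist view (looking back toward the robot) shows the blue bur box between and below the fingers, with its back rim at about (322,242) and its front rim at about (323,310). I'll check the clearance behind it.

```bash
python3 - <<'E'
from h import *
c=ctrl.camera("wrist")
for uv,z in(((322,237),.03),((322,250),.0),((295,240),.03),((350,236),.03),((283,313),.03),((366,304),.03)):print(uv,ray(c,uv,z))
o=ctrl.get_obs();p=o["ee_pos"];a=-3.027;x=np.array([np.cos(a),np.sin(a),0]);y=np.array([np.sin(a),-np.cos(a),0])
for s in(-1,1):print("tip",proj(c,p+x*.008*0+s*y*.026-np.array([0,0,.199])))
for X in([.4288,.0954,.03],[.4288-.0068,.1348,.03],[.4357,.0560,.03]):print("pred back edge",proj(c,X))
E
```

```text
(322, 237) [0.41641257 0.09490202]
(322, 250) [0.44126234 0.09781462]
(295, 240) [0.42121805 0.07473688]
(350, 236) [0.41316821 0.11593483]
(283, 313) [0.48671123 0.07092679]
(366, 304) [0.47058224 0.13703305]
tip [277.11263753 249.51324343]
tip [366.03090089 249.50547151]
pred back edge [320.79933669 251.84977729]
pred back edge [372.72193936 249.17255263]
pred back edge [269.12987351 254.63057881]
```

```bash
python3 -m jog '[[0.5,0,0,0,0,0],[1.2,0,1.5,0,0,0],[1.2,0,3.5,0,0,0],[1.2,0,5.5,0,0,0],[1.2,0,7,0,0,0],[1.2,0,7.7,0,0,0],[1.2,0,7.7,0,0,0],[1.2,0,7.7,0,0,0]]' 43
python3 - <<'E'
from h import *
c=ctrl.camera("wrist");cv2.imwrite("pics/w2.png",c["img"])
c=ctrl.camera("top");cv2.imwrite("pics/t2.png",cv2.resize(c["img"][180:300,225:365],None,fx=5,fy=5,interpolation=cv2.INTER_CUBIC)[:600,:700])
o=ctrl.get_obs();print(o["ee_pos"],o["eef_rot"],o["force"])
E
```

```text
time_s: 2.6
ee_pos: [0.3886, 0.0913, 0.2085]
eef_rot: [3.142, 0.001, -3.026]
force: [0.3, 0.6, -0.5]
grip_width: 0.0405
grip_force: 0.0
[0.38865277 0.09125869 0.20848014] [ 3.14155147e+00  1.45500943e-03 -3.02623737e+00] [-0.46623073 -0.37583069  0.97380383]
```

View pics/w2.png

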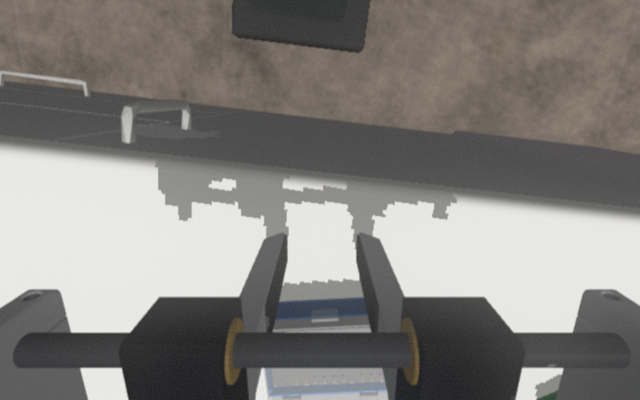

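Both fingers stand on the worktop behind the box's blue back face (about (325,305)), clear of it. I'll start the push.

```bash
python3 -m jog '[[-0.5,0,0,0,0,0],[-1,0,0.1,0,0,0],[-1.5,0,0.1,0,0,0],[-2,0,0.1,0,0,0],[-2.5,0,0.1,0,0,0],[-3,0,0.1,0,0,0],[-3.5,0,0.1,0,0,0],[-4,0,0.1,0,0,0]]'
python3 -m jog '[[-0.5,0,0,0,0,0],[-1,0,0,0,0,0],[-1.5,-0.1,0,0,0,0],[-2,-0.1,0,0,0,0],[-2.5,-0.2,0,0,0,0],[-3,-0.2,0,0,0,0],[-3.5,-0.2,0,0,0,0],[-3.5,-0.2,0,0,0,0]]'
python3 - <<'E'
from h import *
c=ctrl.camera("top");cv2.imwrite("pics/t3.png",cv2.resize(c["img"][180:300,225:365],None,fx=5,fy=5,interpolation=cv2.INTER_CUBIC)[:600,:700])
E
```

```text
time_s: 3.5
ee_pos: [0.4286, 0.0958, 0.2066]
eef_rot: [3.142, -0.0, -3.026]
force: [0.4, -0.3, 0.2]
grip_width: 0.0408
grip_force: 0.3
time_s: 4.3
ee_pos: [0.4637, 0.0978, 0.2067]
eef_rot: [3.142, 0.0, -3.026]
force: [-0.6, 0.6, 0.3]
grip_width: 0.0406
grip_force: 0.0
```

View pics/t3.png

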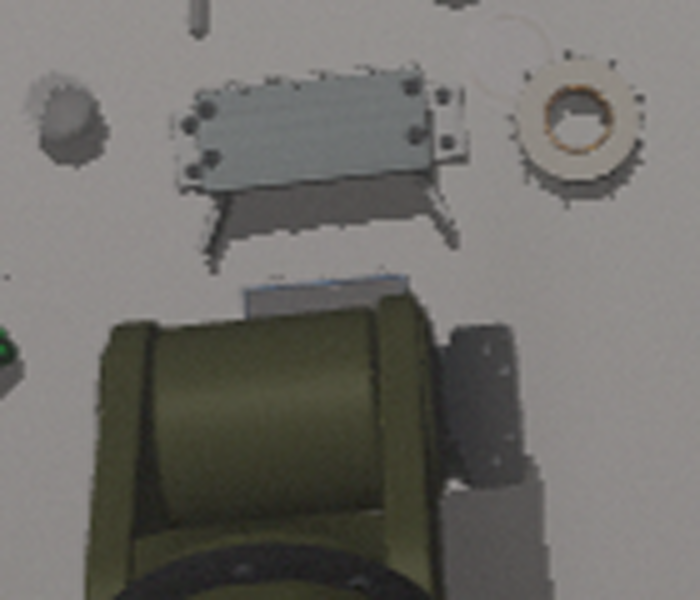

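The box's front edge shows at crop (245,290)-(408,276), just before the mouth and nearly parallel to the gauge's edge.

```bash
python3 - <<'E'
from h import *
c=ctrl.camera("top")
P=lambda L,z:np.array([ray(c,((x+.5)/5-.5+225,(y+.5)/5-.5+180),z) for x,y in L])
F=P([(245,290),(408,276)],.03);G=P([(197,92),(422,70),(432,172),(202,190)],.042)
L=P([(212,268),(455,245)],.02)
a=.115;R=np.array([[np.cos(a),np.sin(a)],[-np.sin(a),np.cos(a)]]);g=G.mean(0)
print((F-g)@R.T,(G-g)@R.T,(L-g)@R.T);d=F[0]-F[1];print(np.arctan2(-d[0],d[1]))
print(R@(ctrl.get_obs()["ee_pos"][:2]-g))
E
```

```text
[[-0.07271933  0.03972307]
 [-0.07306462 -0.03935683]] [[ 0.02411336  0.05484728]
 [ 0.02499301 -0.05488127]
 [-0.02520942 -0.05553465]
 [-0.02389695  0.05556865]] [[-0.05969199  0.05632036]
 [-0.05916716 -0.06306374]]
0.11063361676453182
[-0.14130062  0.00081563]
```

Centred (y about 0) and square, with 98 mm to go. I'll push straight on.

```bash
python3 -m jog '[[-0.5,0,0,0,0,0],[-1,0,0,0,0,0],[-1.5,0,0,0,0,0],[-2,0,0,0,0,0],[-2.5,0,0,0,0,0],[-3,0,0,0,0,0],[-3.5,0,0,0,0,0],[-4,0,0,0,0,0]]'
python3 -m jog '[[-0.4,0,0,0,0,0],[-0.8,0,0,0,0,0],[-1.2,0,0,0,0,0],[-1.6,0,0,0,0,0],[-2,0,0,0,0,0],[-2.4,0,0,0,0,0],[-2.8,0,0,0,0,0],[-2.8,0,0,0,0,0]]'
python3 - <<'E'
from h import *
c=ctrl.camera("top");cv2.imwrite("pics/t4.png",cv2.resize(c["img"][180:300,225:365],None,fx=5,fy=5,interpolation=cv2.INTER_CUBIC)[:600,:700])
E
```

```text
time_s: 5.2
ee_pos: [0.5033, 0.1024, 0.2066]
eef_rot: [-3.142, -0.0, -3.026]
force: [-0.8, 0.6, -0.4]
grip_width: 0.0402
grip_force: 0.5
time_s: 6.0
ee_pos: [0.5312, 0.1056, 0.2067]
eef_rot: [3.142, 0.0, -3.026]
force: [-0.1, 0.4, 0.9]
grip_width: 0.0403
grip_force: 0.0
```

```bash
python3 -m jog '[[-0.3,0,0,0,0,0],[-0.6,0,0,0,0,0],[-0.9,0,0,0,0,0],[-1.2,0,0,0,0,0],[-1.5,0,0,0,0,0],[-1.8,0,0,0,0,0],[-2.1,0,0,0,0,0],[-2.2,0,0,0,0,0]]'
python3 -m jog '[[-0.1,0,0,0,0,0],[-0.2,0,0,0,0,0],[-0.3,0,0,0,0,0],[-0.3,0,0,0,0,0]]'
python3 -m jog '[[-0.1,0,0,0,0,0],[-0.2,0,0,0,0,0],[-0.2,0,0,0,0,0]]'
```

```text
time_s: 6.85
ee_pos: [0.5529, 0.1081, 0.2067]
eef_rot: [-3.142, 0.0, -3.026]
force: [-1.0, -0.7, 0.4]
grip_width: 0.0408
grip_force: 0.5
time_s: 7.25
ee_pos: [0.5557, 0.1085, 0.2067]
eef_rot: [-3.142, 0.0, -3.026]
force: [-0.2, 0.0, -0.1]
grip_width: 0.0406
grip_force: 0.0
time_s: 7.55
ee_pos: [0.5577, 0.1087, 0.2067]
eef_rot: [-3.142, 0.0, -3.026]
force: [0.0, -0.1, -0.1]
grip_width: 0.0409
grip_force: 0.0
```

```bash
python3 -m jog '[[-0.05,0,0,0,0,0],[-0.1,0,0,0,0,0],[-0.1,0,0,0,0,0]]'|sed -n '2p;4p'
python3 -m jog '[[-0.05,0,0,0,0,0],[-0.1,0,0,0,0,0],[-0.1,0,0,0,0,0]]'|sed -n '2p;4p'
```

```text
ee_pos: [0.5585, 0.1088, 0.2066]
force: [-0.8, -0.2, 1.7]
ee_pos: [0.5591, 0.1088, 0.2066]
force: [-9.1, -2.9, 6.1]
```

Force rose to 9 N, so the box is against the stop. I'll back off and rise.

```bash
python3 -m jog '[[0.3,0,0,0,0,0],[1,0,0,0,0,0],[2,0,0,0,0,0],[4,0,0,0,0,0],[6,0,-1,0,0,0],[8,0,-4,0,0,0],[11,0,-7,0,0,0],[14,0,-10,0,0,0]]'
python3 -m jog '[[4,0,-4,0,0,0],[8,0,-8,0,0,0],[11,0,-11,0,0,0],[12,0,-12,0,0,0],[12,0,-12,0,0,0]]'
python3 - <<'E'
from h import *
c=ctrl.camera("top");cv2.imwrite("pics/t5.png",cv2.resize(c["img"][180:300,225:365],None,fx=5,fy=5,interpolation=cv2.INTER_CUBIC)[:600,:700])
E
```

```text
time_s: 8.95
ee_pos: [0.4187, 0.0926, 0.3073]
eef_rot: [-3.142, -0.0, -3.026]
force: [-0.3, 0.9, 1.1]
grip_width: 0.0404
grip_force: 0.0
time_s: 9.45
ee_pos: [0.2996, 0.0789, 0.4282]
eef_rot: [3.141, 0.005, -3.026]
force: [0.1, 0.2, -0.6]
grip_width: 0.0403
grip_force: 0.0
```

View pics/t5.png

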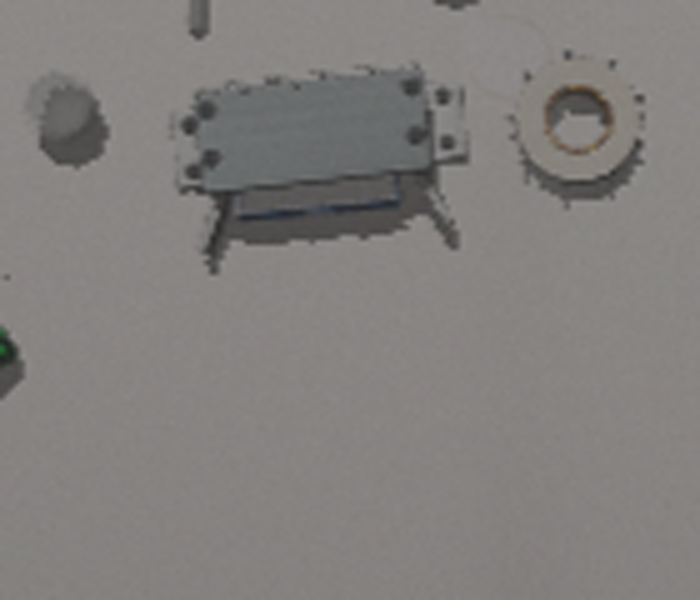

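The box's back edge shows at crop (238,217)-(398,204), parallel to the plate edge and centred, with about 11 mm standing out. The dish and tape roll are where they were.

```bash
python3 -c "
from station import ctrl
print(ctrl.hand_in())"
```

```text
the job is handed in; nothing more can be done
None
```

The blue bur box clears the gauge: it sits under the top plate, square and centred against the stop (about 9 N at contact), the arm has backed clear, and the job is handed in; no verdict was returned.

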